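# Screw down the loose wing nut of a canner

### The arm

A 6-joint arm with a two-finger parallel gripper is mounted at the origin on a cart in front of the work surface, level with it; the furniture and walls round the work are solid. World frame = base frame: x ahead of the robot, y to its left, z up, the work surface at z = 0. Lengths are in m, angles in rad, forces in N, time in s.
With the tool pointing down it reaches from about 0.3 to 0.775 m from the base axis. Payload 14.6 kg.
Tool frame: the origin (TCP) lies between the finger pads; the fingertips stand 19 mm ahead of it and the grasp point (between the pads) is the TCP; z points along the fingers, y is the direction in which the jaws open and shut (so a half turn about z gives the same grasp; the last joint's range is limited). The gripper opens to 94 mm and grips with 3 to 60 N. Pads are 16 mm wide; open, the fingers measure 119 mm over their backs; the gripper's body (75 mm by 177 mm) begins 78 mm behind the grasp point.
Start: joints at [1.214, 0.3, 1.521, -0, 1.321, -0.067], TCP at [0.157, 0.527, 0.189] pointing down, gripper open.
Joint ranges: [-3.03, 3.03], [-0.79, 2.21], [0.23, 2.52], [-1.04, 4.18], [0, 3.07], [-2.55, 2.55]. Speed limits (rad/s): [2.22, 2.22, 2.57, 3.14, 3.14, 3.14].

### API

Orientations are given as [roll, pitch, yaw] about the fixed x, y, z axes, in that order (R = Rz(yaw) Ry(pitch) Rx(roll)).
In Python, from station import telemetry, vision, ctrl gives the robot as it stands. The module is installed in compiled form; this text tells all that it offers.
- The arm moves only by the shell command python3 -m creep 'ROWS' [FORCE]. ROWS is JSON, a list of rows, each a list of 3 entries, a list of its own where there are three numbers: the shift along the tool's x, y, z in units of 50 mm (1.0 is 50 mm), then the turn about the tool's z in units of 8 degrees (1.0 is 8 degrees), then the opening, from 0 (shut) to 1 (fully open). In form: [[[tx, ty, tz], twist, gripper], ...]. A call has 1 to 12 rows; each row is the pose to reach, as a shift and turn from the pose commanded when the call began, along the tool's axes at that moment; what a row does not reach only later rows make up. A row lasts 1/10 s, in which the tool goes at most 50 mm and 8.59 degrees, less where a joint would pass 70% of its speed; a pose out of reach is approached as far as the arm can. A call with a gripper value outside its range is refused whole. The fingers move at their own pace and stop on an object; FORCE is the grip in N (left out, the last holds). Time passes only in rows, so rows that repeat a pose let the fingers close. It gives the time, the measured TCP pose, the force and the opening at its end, in the units of the state.
- telemetry.get_obs(): the state, without advancing time (a new reading comes with each control period).
- vision.camera(name): name is "side" or "top"; returns a dict with "img" (480x640x3 uint8, red, green, blue), "depth" (480x640 float32, m along the optical axis (not along the pixel's ray), 0 where there is no reading), "vertical_fov" (degrees; the focal length in pixels is half the picture's height over the tangent of half this angle, whatever the lens; pixels are square), "cx", "cy" (the principal point, pixels), "extrinsics" (4x4, takes a point from camera to world coordinates). Camera axes: x right, y down, z forward; pixel columns grow to the right and rows downward; lengths in m; the calibration is good to about 2 mm. A picture is of the moment at which its call begins.
- ctrl.hand_in(): hands the job in, once; it reports no verdict.
The state is a dict: "time_s": time; "qpos": joint angles; "joint_vel": joint speeds; "tau": joint torques, N m; "ee_pos": TCP position; "eef_rot": TCP orientation; "force": force on the tool from outside, world axes, zero at the start; "moment": the same for the moment, N m; "grip_width": finger opening in m.
Only numpy, scipy, OpenCV 4.12 (cv2) and the standard library are available. Lean on these libraries where they do the work, as an engineer would, in place of code of your own. Each camera call takes 0.05 s, during which the arm holds its last target.

### The job

One of the four wing nuts that hold the lid of the canner is still standing up loose. Screw it down clockwise until it is fully home by pushing its wings round with the fingertips, in as many strokes as it takes; do not pinch the nut between the fingers. Leave the other three nuts tight and do not knock over, lift or shift the things standing round the canner.

Things in the scene. Friction and masses are not known exactly. Their poses are not given: they have to be found in the camera images.
- loose_nut (a joint): Angle (rad) of the one nut not yet screwed down. Grows as it turns clockwise seen from above (tightening); 0 = fully home at a hard stop; starts between -6.8 and -4.2. It sinks 8 mm a turn, so it starts 5 to 9 mm higher than the others. Friction about 0.08 N m (3 N at a wing's end); it stays where it is left and cannot come off.
- loose_nut_top (a point): Top centre of the loose nut's hub, on its vertical axis. Black plastic nut: hub 24 mm across, two opposite flat round wings 10 mm thick, 64 mm over the tips, from 18 mm below to 8 mm above this point. The bolt's end stands up to 5 mm above it. A washer 28 mm across is under the nut, then a lug of the lid, 108 mm above the range top. Outward of the nut there is free room.
- wing_a (a point): Middle of one wing of the loose nut, 24 mm from its axis, 5 mm below the top of the hub; the wing lies along the line from the axis to this point and turns with the nut.
- wing_b (a point): The same point on the opposite wing.
- nut_side_p: Half of the loose nut on one side of the plane of its wings (a flat face of both wings, half the hub), used only to judge pinching. Origin on the axis at the nut's underside; x to wing_a, y to this side, z up.
- nut_side_n: The other half of the loose nut, on the other side of the plane of its wings (its -y side). Same origin and axes.
- canner: Low aluminium pressure canner, too heavy to shift, lid 190 mm across. Four wing nuts, 108 mm from its middle, 90 degrees apart. The lid's dome, 140 mm across, rises to 137 mm and lies 36 mm from a nut's axis: hardly room for a finger between; a weight on top reaches 161 mm. Origin: centre of underside; own -x points to the loose nut, on the half turned to the robot.
- tight_nut_1 (a joint): Angle in rad of the wing nut on the canner's -y side, same make as the loose one: 0 = fully home (as it starts), negative = unscrewed.
- tight_nut_2 (a joint): Angle in rad of the wing nut on the canner's +x side, same make as the loose one: 0 = fully home (as it starts), negative = unscrewed.
- tight_nut_3 (a joint): Angle in rad of the wing nut on the canner's +y side, same make as the loose one: 0 = fully home (as it starts), negative = unscrewed.
- pepper_mill: Dark wooden pepper mill, 58 mm wide, 150 mm tall, standing beside the canner; loose, a bystander. Origin: centre of its underside, z up.
- salt_shaker: Clear salt shaker, 44 mm wide, 90 mm tall, standing beside the canner; loose, a bystander. Origin: centre of its underside, z up.
- spice_jar: Small spice jar, 45 mm wide, 100 mm tall; loose, a bystander. Origin: centre of its underside, z up.
- honey_jar: Squat honey jar, 63 mm wide, 95 mm tall; loose, a bystander. Origin: centre of its underside, z up.
- round_tin: Low round food tin, 75 mm wide, 58 mm tall; loose, a bystander. Origin: centre of its underside, z up.
- tumbler: Clear drinking glass, 80 mm wide, 91 mm tall; loose, a bystander. Origin: centre of its underside, z up.

How it is judged:
At the end, for the whole second after the job is handed in: The loose nut is home (within 0.25 rad of its stop) and at rest; the other three nuts are home (within 0.3 rad); the things round the canner stand upright within 30 mm of where they stood (value of joint loose_nut above -0.25 rad and velocity of joint loose_nut between -0.05 and 0.05 rad/s and value of joint each of tight_nut_1, tight_nut_2, tight_nut_3 above -0.3 rad and distance of each of pepper_mill, salt_shaker, spice_jar, honey_jar, round_tin, tumbler from where it was at the start of the episode below 0.03 m and angle between each of pepper_mill, salt_shaker, spice_jar, honey_jar, round_tin, tumbler's own z axis and vertical below 0.2 rad); the robot touches nothing.
It fails at once if the loose nut is pinched: the fingers press on both sides of its wings at once (over 6 N on each) (contact force between the fingers and nut_side_p above 6 N and contact force between the fingers and nut_side_n above 6 N).
It fails at once if another wing nut is unscrewed by more than 0.3 rad (not (value of joint each of tight_nut_1, tight_nut_2, tight_nut_3 above -0.3 rad)).
It fails at once if a thing standing round the canner is shifted, lifted or carried (over 30 mm) or knocked over (distance of any of pepper_mill, salt_shaker, spice_jar, honey_jar, round_tin, tumbler from where it was at the start of the episode above 0.03 m or angle between any of pepper_mill, salt_shaker, spice_jar, honey_jar, round_tin, tumbler's own z axis and vertical above 0.4 rad).
It also fails if it takes over 48 s, if anything falls off the work surface, if the arm or the gripper's body presses on something with over 40 N, if the wrist force passes 120 N, or if a joint passes its speed limit or range.

## Working session

There is one attempt and no reset: what is moved stays moved. The work goes in short steps, Python scripts to look and compute and a shell command to move; the robot and the scene stay as the last step left them, time stands still between calls to the robot, and variables do not carry over. Pictures are saved under pics/ and viewed, and the job is handed in when it is done.

```bash
mkdir -p pics
cat > h.py <<'E'
import numpy as np, cv2
from station import telemetry, vision, ctrl
def cam(n):
    c=vision.camera(n); c['f']=240/np.tan(np.radians(c['vertical_fov'])/2); return c
def save(c,p): cv2.imwrite(p,cv2.cvtColor(c['img'],cv2.COLOR_RGB2BGR))
def ray(c,u,v):
    E=np.array(c['extrinsics']); d=E[:3,:3]@np.array([(u-c['cx'])/c['f'],(v-c['cy'])/c['f'],1]); return E[:3,3],d
def onz(c,u,v,z):
    o,d=ray(c,u,v); return o+d*(z-o[2])/d[2]
def pts(c):
    v,u=np.mgrid[:480,:640]; d=c['depth']; E=np.array(c['extrinsics'])
    P=np.stack([(u-c['cx'])/c['f']*d,(v-c['cy'])/c['f']*d,d],-1); return P@E[:3,:3].T+E[:3,3]
E
python3 - <<'E'
from h import *
print(telemetry.get_obs())
for n in('top','side'):
    c=cam(n); save(c,f'pics/{n}0.png'); print(n,c['f'],c['cx'],c['cy'],np.round(c['extrinsics'],3)); np.save(f'{n}0.npy',c,allow_pickle=True)
E
```

```text
{'time_s': 0.0, 'qpos': array([ 1.21440177e+00,  3.00445391e-01,  1.52158104e+00,  4.12245593e-07,
        1.32070171e+00, -6.65901702e-02]), 'joint_vel': array([ 0.00068067,  0.00081366, -0.00210958,  0.00113269,  0.00110659,
       -0.00163267]), 'tau': array([-1.77297781e-03, -5.31808054e+01, -3.52733409e+01,  7.07428926e-02,
        2.44711968e-02, -6.75681531e-05]), 'ee_pos': array([0.15706977, 0.5268014 , 0.18890046]), 'eef_rot': array([-3.14045971e+00, -7.59547945e-05,  2.85178812e+00]), 'force': array([-0.68477264,  0.3670769 ,  0.16782554]), 'moment': array([ 0.03256953, -0.02318346, -0.00960717]), 'grip_width': 0.09387264714402442}
top 463.85130062252745 320.53765786280655 239.5724810993907 [[-0.011 -0.995  0.096  0.502]
 [-1.     0.008 -0.028  0.01 ]
 [ 0.027 -0.097 -0.995  1.097]
 [ 0.     0.     0.     1.   ]]
side 572.8898133371101 314.81953042562384 239.68477707272064 [[-0.214  0.711 -0.67   1.598]
 [ 0.977  0.16  -0.142  0.198]
 [ 0.006 -0.685 -0.729  1.17 ]
 [ 0.     0.     0.     1.   ]]
```

View pics/top0.png

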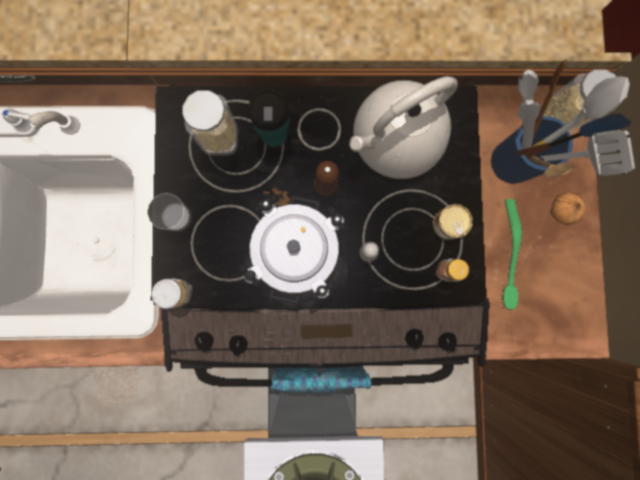

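View pics/side0.png

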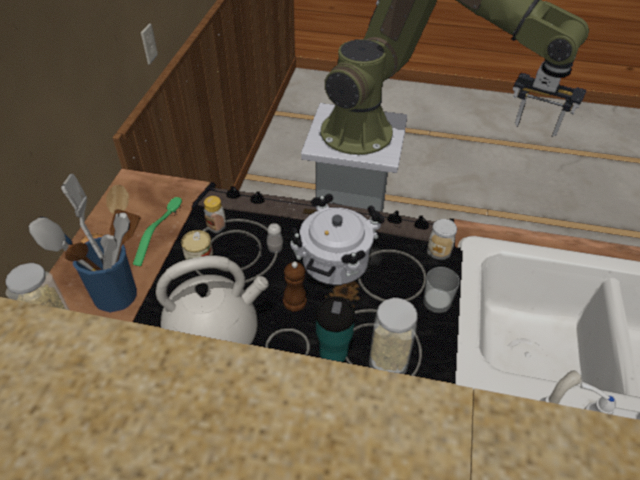

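Run:
```python
from h import *
T=np.load('top0.npy',allow_pickle=True).item();S=np.load('side0.npy',allow_pickle=True).item()
a=cv2.resize(T['img'][180:315,225:365],None,fx=5.5,fy=4.4*1.0,interpolation=cv2.INTER_CUBIC)
a=cv2.resize(T['img'][180:310,225:365],None,fx=4.5,fy=4.5,interpolation=cv2.INTER_CUBIC)
b=cv2.resize(S['img'][185:290,280:400],None,fx=5.5,fy=5.5,interpolation=cv2.INTER_CUBIC)
for n,i in(('a',a),('b',b)): cv2.imwrite(f'pics/z{n}.png',i[:,:,::-1])
P=pts(T)
for v,u in((291,320),(206,266),(219,338),(275,250),(247,293)):
    print(u,v,P[v-2:v+3,u-2:u+3].reshape(-1,3)[::6].round(3).tolist())
```

```text
320 291 [[0.492, -0.011, 0.132], [0.49, -0.013, 0.133], [0.488, -0.015, 0.139], [0.486, -0.017, 0.14], [0.484, -0.019, 0.129]]
266 206 [[0.67, 0.1, 0.137], [0.668, 0.098, 0.138], [0.667, 0.096, 0.134], [0.665, 0.095, 0.129], [0.664, 0.093, 0.127]]
338 219 [[0.641, -0.05, 0.14], [0.639, -0.052, 0.14], [0.637, -0.054, 0.138], [0.636, -0.056, 0.135], [0.633, -0.058, 0.137]]
250 275 [[0.527, 0.133, 0.141], [0.525, 0.13, 0.141], [0.523, 0.129, 0.138], [0.521, 0.127, 0.139], [0.519, 0.124, 0.141]]
293 247 [[0.582, 0.044, 0.16], [0.58, 0.042, 0.16], [0.578, 0.04, 0.16], [0.576, 0.038, 0.159], [0.574, 0.036, 0.161]]
```

View pics/za.png

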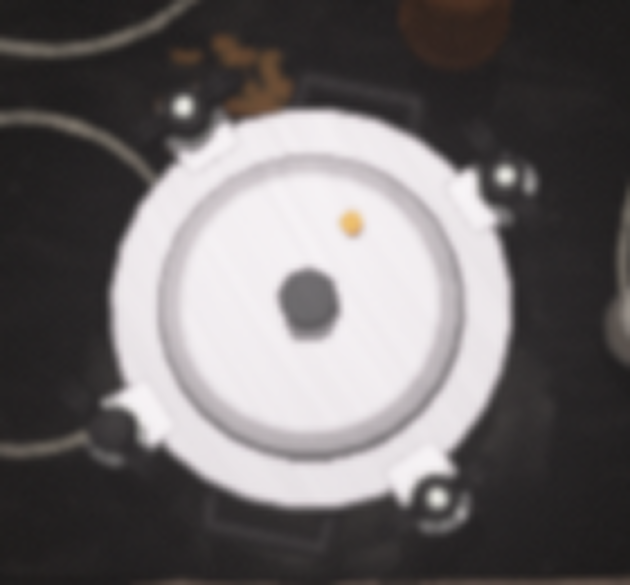

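View pics/zb.png

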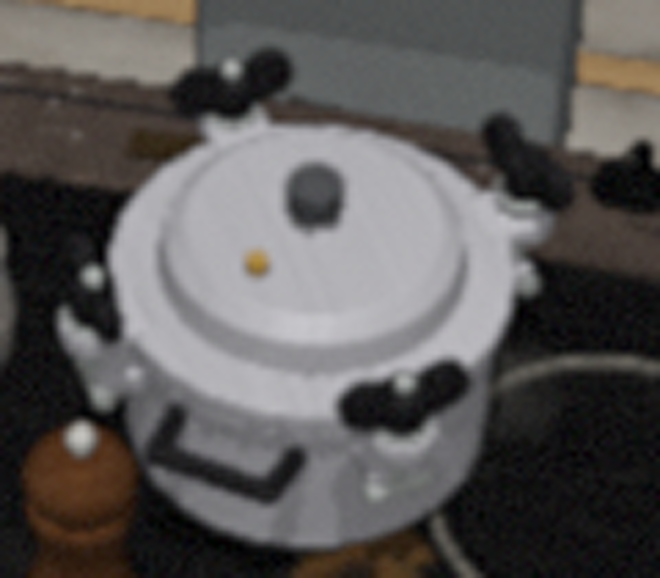

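Run:
```python
from h import *
T=np.load('top0.npy',allow_pickle=True).item();S=np.load('side0.npy',allow_pickle=True).item()
B=[(184,106),(505,177),(436,498)]
b=[]
for u,v in B: b.append(onz(T,225+(u+.5)/4.5-.5,180+(v+.5)/4.5-.5,.133))
b=np.array(b);print('top bolts',b.round(4)); c=(b[0]+b[2])/2; print('c',c,'dist',np.linalg.norm((b-c)[:,:2],axis=1),'loose',2*c-b[1])
c2=b[1]-.216*0
B=[(405,383),(93,276),(232,68)]
s=np.array([onz(S,280+(u+.5)/5.5-.5,185+(v+.5)/5.5-.5,.133) for u,v in B]);print('side',s.round(4)); c=(s[0]+s[2])/2; print('c',c,'loose',2*c-s[1])
# loose nut points
for n,C in(('top',T),('side',S)):
    P=pts(C); g=C['img'].max(-1)
    q=2*c-s[1]
    m=(np.linalg.norm(P[...,:2]-q[:2],axis=-1)<.045)&(P[...,2]>.118)&(P[...,2]<.165)&(g<75)
    vv,uu=np.nonzero(m);print(n,m.sum(),uu.min(),uu.max(),vv.min(),vv.max()); X=P[m]; print(X.mean(0).round(4),X.min(0).round(3),X.max(0).round(3),np.percentile(X[:,2],[10,50,90]).round(3))
    d=X[:,:2]-X[:,:2].mean(0); w,V=np.linalg.eigh(d.T@d/len(d)); print(np.sqrt(w),V[:,1], np.degrees(np.arctan2(V[1,1],V[0,1])))
    t=d@V[:,1]; print(t.min(),t.max())
```

```text
top bolts [[ 0.6728  0.0976  0.133 ]
 [ 0.6384 -0.0519  0.133 ]
 [ 0.4898 -0.018   0.133 ]]
c [0.58131779 0.03978099 0.133     ] dist [0.10824016 0.10796901 0.10824016] loose [0.52423643 0.13142719 0.133     ]
side [[ 0.6728  0.097   0.133 ]
 [ 0.6395 -0.0525  0.133 ]
 [ 0.489  -0.0195  0.133 ]]
c [0.58090209 0.03874177 0.133     ] loose [0.52229189 0.13003046 0.133     ]
top 184 237 261 263 287
[0.5226 0.1304 0.143 ] [0.498 0.106 0.12 ] [0.547 0.155 0.153] [0.138 0.143 0.148]
[0.00402118 0.0169126 ] [-0.71163863 -0.7025457 ] -135.36839585500076
-0.030567395832338102 0.030702369108730865
side 172 367 383 205 223
[0.5301 0.1291 0.1385] [0.504 0.105 0.119] [0.551 0.153 0.153] [0.127 0.14  0.147]
[0.00446818 0.01728886] [0.697773   0.71631895] 45.75139674947932
-0.03533879196382551 0.03060775845542667
```

```bash
cat >> h.py <<'E'
N=np.array([.523,.1305])
from scipy.spatial.transform import Rotation as Ro
def rows(targets,base=None):
    """targets: (theta deg, r, tcp z, yaw deg)"""
    o=telemetry.get_obs() if base is None else base; R=Ro.from_euler('xyz',o['eef_rot']).as_matrix()
    for th,r,z,yaw in targets:
        p=np.r_[N+r*np.array([np.cos(np.radians(th)),np.sin(np.radians(th))]),z]
        d=R.T@(p-o['ee_pos'])/.05
        t=-(yaw-np.degrees(o['eef_rot'][2])); t=(t+180)%360-180
        print([d.round(2).tolist(),round(t/8,2),0], th)
E
python3 - <<'E'
from h import *
rows([(260,.028,.21,170),(260,.028,.142,170)])
E
```

```text
[[-9.34, -6.06, -0.42], np.float64(-0.83), 0] 260
[[-9.34, -6.06, 0.94], np.float64(-0.83), 0] 260
```

```bash
python3 -m creep '[[[0,0,-0.4],0,0],[[-1,-0.65,-0.42],-0.2,0],[[-2,-1.3,-0.42],-0.5,0],[[-3,-1.95,-0.42],-0.83,0],[[-4,-2.6,-0.42],-0.83,0],[[-5,-3.2,-0.42],-0.83,0],[[-6,-3.9,-0.42],-0.83,0],[[-7,-4.5,-0.42],-0.83,0],[[-8,-5.2,-0.42],-0.83,0],[[-9.34,-6.06,-0.42],-0.83,0],[[-9.34,-6.06,-0.42],-0.83,0],[[-9.34,-6.06,-0.42],-0.83,0]]' 10
python3 - <<'E'
from h import *
o=telemetry.get_obs();print(o['ee_pos'],np.degrees(o['eef_rot']),o['grip_width'],o['qpos'],o['force'])
rows([(260,.028,.21,170),(260,.028,.142,170)])
for n in('top','side'): save(cam(n),f'pics/{n}1.png')
E
```

```text
time_s: 1.3
ee_pos: [0.5147, 0.1064, 0.2103]
eef_rot: [-3.142, -0.0, 2.968]
force: [1.0, 1.0, 0.4]
grip_width: 0.0021
[0.5146714  0.10642435 0.21030742] [-1.79997551e+02 -1.45097583e-02  1.70026360e+02] 0.0021416299118476043 [ 1.34191098e-01  2.29476516e-01  1.56077164e+00  3.69959037e-05
  1.35159877e+00 -1.26254042e+00] [1.00563335 0.97522144 0.44950675]
[[-0.08, -0.06, 0.01], np.float64(0.0), 0] 260
[[-0.08, -0.06, 1.37], np.float64(0.0), 0] 260
```

View pics/side1.png

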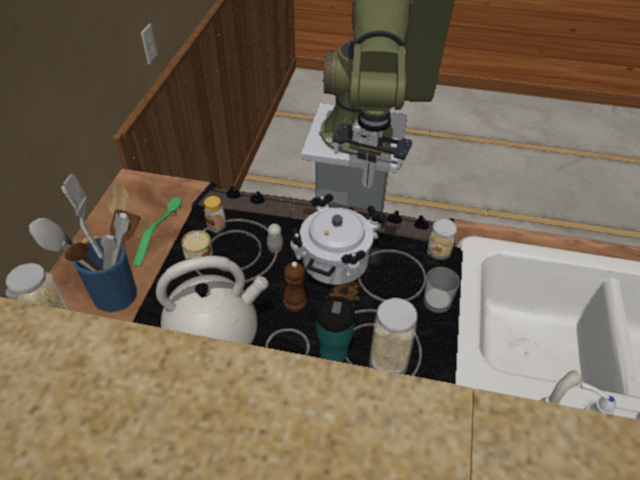

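View pics/top1.png

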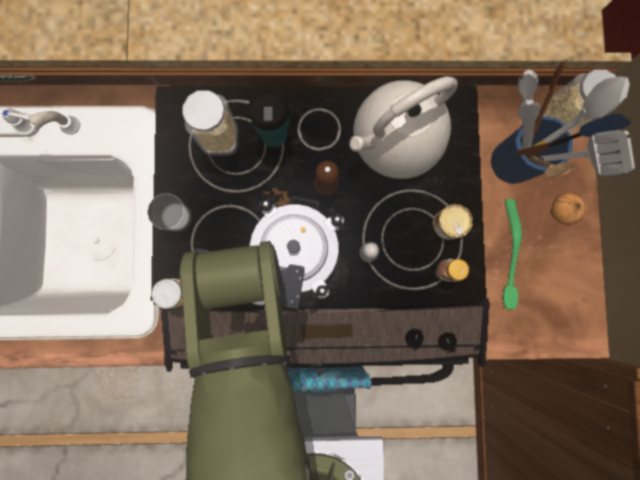

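```bash
python3 -m creep '[[[0,0,0.3],0,0],[[0,0,0.6],0,0],[[0,0,0.9],0,0],[[0,0,1.15],0,0],[[0,0,1.37],0,0],[[0,0,1.37],0,0]]'
python3 - <<'E'
from h import *
o=telemetry.get_obs();print(o['ee_pos'],o['force'])
rows([(260,.028,.142,170)])
rows([(t,.028,.142,t-90) for t in range(252,160,-8)])
for n in('side',): 
    c=cam(n);cv2.imwrite('pics/s2.png',cv2.resize(c['img'][130:290,280:460],None,fx=4,fy=3.7)[:,:,::-1])
E
```

```text
time_s: 2.0
ee_pos: [0.5131, 0.1085, 0.1406]
eef_rot: [-3.141, -0.002, 2.968]
force: [-0.2, -0.3, -0.0]
grip_width: 0.0007
[0.51305407 0.10851125 0.1405676 ] [-0.2110957  -0.27766163 -0.04158868]
[[-0.12, -0.09, -0.03], np.float64(0.01), 0] 260
[[-0.04, -0.09, -0.03], np.float64(1.01), 0] 252
[[0.03, -0.07, -0.03], np.float64(2.01), 0] 244
[[0.11, -0.04, -0.03], np.float64(3.01), 0] 236
[[0.18, -0.01, -0.03], np.float64(4.01), 0] 228
[[0.24, 0.04, -0.03], np.float64(5.01), 0] 220
[[0.3, 0.09, -0.03], np.float64(6.01), 0] 212
[[0.34, 0.15, -0.03], np.float64(7.01), 0] 204
[[0.38, 0.22, -0.03], np.float64(8.01), 0] 196
[[0.41, 0.29, -0.03], np.float64(9.01), 0] 188
[[0.43, 0.37, -0.03], np.float64(10.01), 0] 180
[[0.44, 0.45, -0.03], np.float64(11.01), 0] 172
[[0.44, 0.53, -0.03], np.float64(12.01), 0] 164
```

View pics/s2.png

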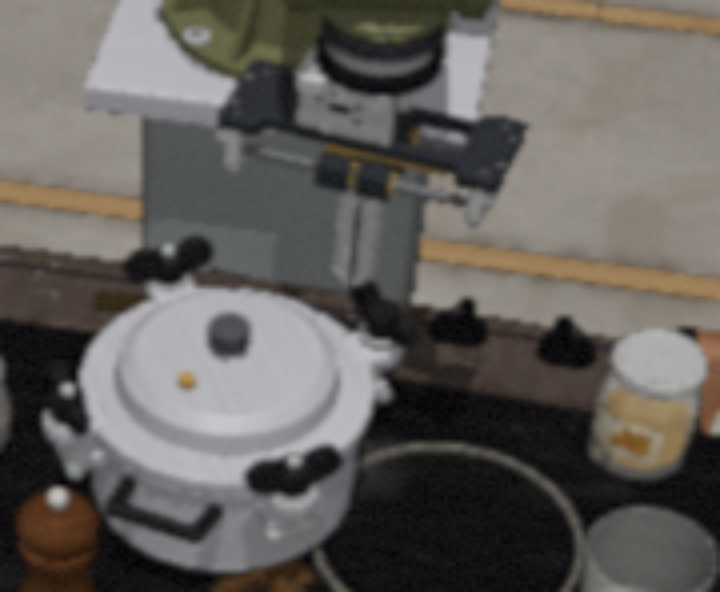

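```bash
python3 -m creep '[[[-0.06,-0.05,-0.03],0,0],[[-0.12,-0.09,-0.03],0,0],[[-0.12,-0.09,-0.03],0,0]]'
python3 - <<'E'
from h import *
o=telemetry.get_obs();print(o['ee_pos'],o['force'])
rows([(260,.028,.142,170)])
E
```

```text
time_s: 2.35
ee_pos: [0.5195, 0.1025, 0.144]
eef_rot: [3.141, 0.001, 2.967]
force: [-0.2, 0.1, 0.2]
grip_width: 0.0004
[0.51946744 0.10253662 0.14396945] [-0.22773258  0.13241489  0.19451966]
[[0.03, 0.0, 0.04], np.float64(0.0), 0] 260
```

Run:
```python
from h import *
o=telemetry.get_obs();print(o['ee_pos'])
rows([(t,.028,.142,t-90) for t in range(252,160,-8)])
```

```text
[0.51946744 0.10253662 0.14396945]
[[0.11, 0.01, 0.04], np.float64(1.0), 0] 252
[[0.18, 0.02, 0.04], np.float64(2.0), 0] 244
[[0.26, 0.05, 0.04], np.float64(3.0), 0] 236
[[0.32, 0.09, 0.04], np.float64(4.0), 0] 228
[[0.39, 0.13, 0.04], np.float64(5.0), 0] 220
[[0.44, 0.19, 0.04], np.float64(6.0), 0] 212
[[0.49, 0.25, 0.04], np.float64(7.0), 0] 204
[[0.53, 0.32, 0.04], np.float64(8.0), 0] 196
[[0.56, 0.39, 0.04], np.float64(9.0), 0] 188
[[0.58, 0.47, 0.04], np.float64(10.0), 0] 180
[[0.59, 0.54, 0.04], np.float64(11.0), 0] 172
[[0.58, 0.62, 0.04], np.float64(12.0), 0] 164
```

```bash
python3 -m creep '[[[0.11,0.01,0.04],1,0],[[0.18,0.02,0.04],2,0],[[0.26,0.05,0.04],3,0],[[0.32,0.09,0.04],4,0],[[0.39,0.13,0.04],5,0],[[0.44,0.19,0.04],6,0],[[0.49,0.25,0.04],7,0],[[0.53,0.32,0.04],8,0],[[0.56,0.39,0.04],9,0],[[0.58,0.47,0.04],10,0],[[0.59,0.54,0.04],11,0],[[0.58,0.62,0.04],12,0]]'
python3 - <<'E'
from h import *
o=telemetry.get_obs();print(o['ee_pos'],np.degrees(o['eef_rot']),o['force'],o['qpos'])
c=cam('side');cv2.imwrite('pics/s3.png',cv2.resize(c['img'][130:290,280:460],None,fx=4,fy=3.7)[:,:,::-1])
rows([(t,.028,.142,t-90) for t in range(164,60,-8)])
E
```

```text
time_s: 3.55
ee_pos: [0.4958, 0.1385, 0.1417]
eef_rot: [3.141, -0.0, 1.286]
force: [-0.4, -0.3, 0.0]
grip_width: 0.0006
[0.49578222 0.13854537 0.14170799] [ 1.79980561e+02 -1.12120931e-02  7.36995531e+01] [-0.43323296 -0.26719021  0.01341827] [2.01329768e-01 2.67107664e-01 1.67881191e+00 1.57199826e-05
 1.19528169e+00 4.85820506e-01]
[[-0.01, 0.01, -0.01], np.float64(-0.1), 0] 164
[[0.06, 0.01, -0.01], np.float64(0.9), 0] 156
[[0.14, 0.03, -0.01], np.float64(1.9), 0] 148
[[0.21, 0.05, -0.01], np.float64(2.9), 0] 140
[[0.28, 0.09, -0.01], np.float64(3.9), 0] 132
[[0.35, 0.13, -0.01], np.float64(4.9), 0] 124
[[0.41, 0.19, -0.01], np.float64(5.9), 0] 116
[[0.45, 0.25, -0.0], np.float64(6.9), 0] 108
[[0.49, 0.31, -0.0], np.float64(7.9), 0] 100
[[0.52, 0.39, -0.0], np.float64(8.9), 0] 92
[[0.54, 0.46, -0.0], np.float64(9.9), 0] 84
[[0.55, 0.54, -0.0], np.float64(10.9), 0] 76
[[0.55, 0.62, -0.0], np.float64(11.9), 0] 68
```

View pics/s3.png

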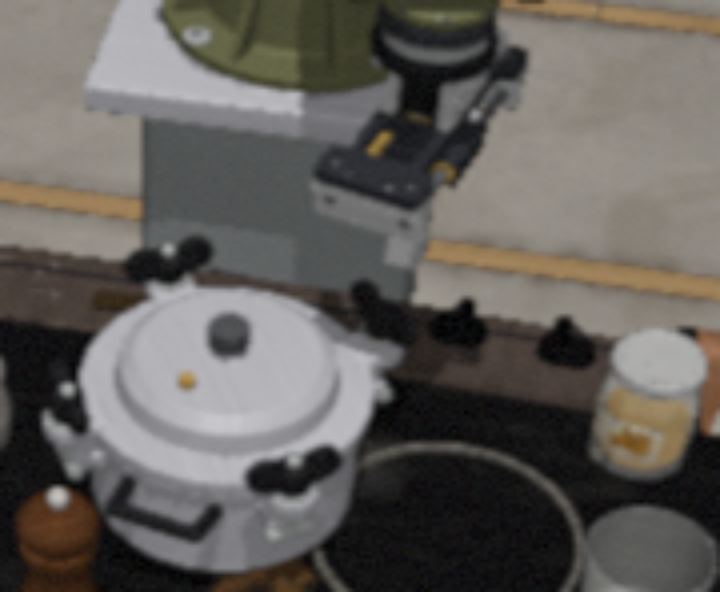

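Run:
```python
from h import *
c=cam('side');T=cam('top')
def proj(c,p):
    E=np.array(c['extrinsics']);q=E[:3,:3].T@(np.array(p)-E[:3,3]);return q[:2]/q[2]*c['f']+[c['cx'],c['cy']]
for z in(.123,.14,.16):print(z,proj(c,[.4958,.1385,z]),proj(T,[.4958,.1385,z]))
print(proj(c,[.523,.1305,.145]))
cv2.imwrite('pics/s4.png',cv2.resize(c['img'][175:235,345:425],None,fx=9,fy=9,interpolation=cv2.INTER_CUBIC)[:,:,::-1])
P=pts(c)
for v in range(190,222,3): print(v,P[v,375:390:2].round(3).tolist())
```

```text
0.123 [379.87672111 210.40806466] [246.15327818 288.15724243]
0.14 [380.4538217  205.71302352] [245.05467165 288.22120344]
0.16 [381.14511335 200.0889733 ] [243.71094463 288.29943539]
[376.10013947 210.91846942]
190 [[0.579, 0.126, 0.265], [0.578, 0.13, 0.265], [0.578, 0.135, 0.266], [0.584, 0.14, 0.272], [0.58, 0.144, 0.269], [0.504, 0.145, 0.204], [0.482, 0.149, 0.185], [-0.803, 0.105, -0.946]]
193 [[0.117, 0.094, -0.158], [0.58, 0.131, 0.257], [0.58, 0.136, 0.259], [0.58, 0.141, 0.259], [0.584, 0.146, 0.264], [0.5, 0.146, 0.19], [-0.804, 0.096, -0.971], [-0.797, 0.107, -0.963]]
196 [[0.104, 0.094, -0.184], [0.506, 0.127, 0.182], [0.504, 0.132, 0.181], [0.511, 0.138, 0.188], [0.509, 0.143, 0.187], [0.499, 0.147, 0.178], [-0.761, 0.1, -0.955], [1.598, 0.198, 1.17]]
199 [[0.11, 0.096, -0.193], [0.511, 0.129, 0.176], [0.502, 0.133, 0.168], [0.509, 0.139, 0.176], [0.515, 0.144, 0.182], [0.49, 0.148, 0.161], [-0.744, 0.103, -0.961], [-0.739, 0.114, -0.954]]
202 [[0.107, 0.097, -0.21], [0.104, 0.104, -0.21], [0.111, 0.111, -0.203], [0.097, 0.117, -0.214], [0.503, 0.144, 0.161], [-0.711, 
[... 533 characters left out ...]
.051], [0.315, 0.132, -0.051], [-0.646, 0.094, -0.962], [-0.632, 0.105, -0.946], [-0.658, 0.115, -0.969], [-0.652, 0.126, -0.961]]
214 [[0.534, 0.129, 0.144], [0.529, 0.134, 0.141], [0.537, 0.14, 0.149], [0.533, 0.144, 0.146], [0.338, 0.141, -0.04], [0.341, 0.147, -0.036], [0.338, 0.153, -0.037], [0.354, 0.159, -0.02]]
217 [[0.535, 0.13, 0.135], [0.541, 0.136, 0.142], [0.543, 0.141, 0.145], [0.541, 0.146, 0.144], [0.543, 0.151, 0.147], [0.355, 0.149, -0.034], [0.366, 0.155, -0.023], [0.371, 0.161, -0.016]]
220 [[0.541, 0.131, 0.129], [0.54, 0.137, 0.13], [0.545, 0.142, 0.136], [0.552, 0.147, 0.144], [0.543, 0.152, 0.136], [0.371, 0.15, -0.031], [0.374, 0.156, -0.027], [0.384, 0.162, -0.015]]
```

View pics/s4.png

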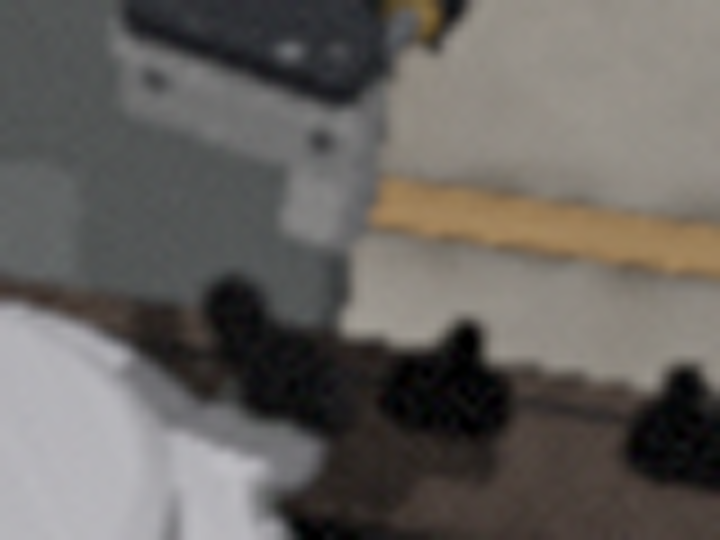

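```bash
python3 -m creep '[[[0,0,0.1],0,0],[[0,0,0.2],0,0],[[0,0,0.3],0,0],[[0,0,0.4],0,0],[[0,0,0.4],0,0],[[0,0,0.4],0,0]]'
python3 - <<'E'
from h import *
o=telemetry.get_obs();print(o['ee_pos'],np.degrees(o['eef_rot']),o['force'])
c=cam('side');np.save('s5.npy',c,allow_pickle=True)
cv2.imwrite('pics/s5.png',cv2.resize(c['img'][175:235,345:425],None,fx=9,fy=9,interpolation=cv2.INTER_CUBIC)[:,:,::-1])
E
```

```text
time_s: 4.3
ee_pos: [0.4957, 0.1384, 0.1214]
eef_rot: [-3.141, 0.0, 1.292]
force: [0.3, 0.1, -0.9]
grip_width: 0.0005
[0.49569124 0.13841431 0.12136589] [-1.79990731e+02  8.05056788e-03  7.40521859e+01] [ 0.29386669  0.07433118 -0.8931491 ]
```

View pics/s5.png

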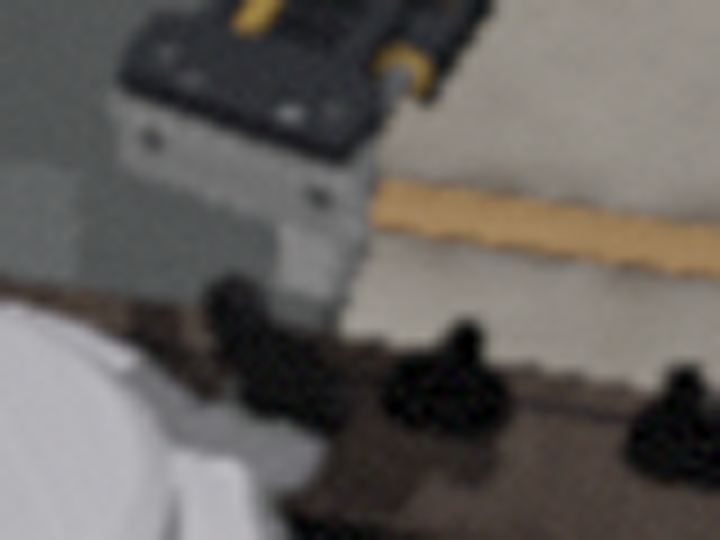

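```bash
python3 -m creep '[[[0,0,0.1],0,0],[[0,0,0.2],0,0],[[0,0,0.24],0,0],[[0,0,0.24],0,0]]'
python3 - <<'E'
from h import *
o=telemetry.get_obs();print(o['ee_pos'],np.degrees(o['eef_rot']),o['force'])
S=np.load('side0.npy',allow_pickle=True).item()
c=cam('side')
cv2.imwrite('pics/s6.png',cv2.resize(c['img'][175:235,345:425],None,fx=9,fy=9,interpolation=cv2.INTER_CUBIC)[:,:,::-1])
P=pts(c); d=(S['depth']-c['depth']>.05)&(P[...,2]<.2)
v,u=np.nonzero(d);print(v.max(),np.sort(P[d][:,2])[:15].round(3)); m=d&(P[...,2]<.18)
print(P[m].mean(0),P[m].min(0),P[m].max(0),m.sum())
rows([(t,.028,.109,t-90) for t in range(164,60,-8)])
E
```

```text
time_s: 4.75
ee_pos: [0.4955, 0.1384, 0.109]
eef_rot: [-3.141, 0.0, 1.292]
force: [0.9, 0.2, 0.4]
grip_width: 0.0003
[0.49551271 0.13839417 0.1090066 ] [-1.79962749e+02  1.87983984e-02  7.40361696e+01] [0.86192684 0.17242869 0.4009124 ]
280 [-0.964 -0.963 -0.963 -0.96  -0.959 -0.958 -0.957 -0.957 -0.957 -0.956
 -0.956 -0.956 -0.955 -0.955 -0.955]
[-1.35059713  0.34926298 -0.67190164] [-1.98754453 -0.71242254 -0.96437921] [0.76194013 1.55067161 0.17992525] 734
[[-0.0, 0.01, 0.01], np.float64(0.0), 0] 164
[[0.08, 0.02, 0.01], np.float64(1.0), 0] 156
[[0.15, 0.03, 0.01], np.float64(2.0), 0] 148
[[0.23, 0.06, 0.01], np.float64(3.0), 0] 140
[[0.3, 0.1, 0.01], np.float64(4.0), 0] 132
[[0.36, 0.14, 0.01], np.float64(5.0), 0] 124
[[0.41, 0.2, 0.01], np.float64(6.0), 0] 116
[[0.46, 0.26, 0.01], np.float64(7.0), 0] 108
[[0.5, 0.32, 0.01], np.float64(8.0), 0] 100
[[0.53, 0.4, 0.01], np.float64(9.0), 0] 92
[[0.55, 0.47, 0.01], np.float64(10.0), 0] 84
[[0.56, 0.55, 0.01], np.float64(11.0), 0] 76
[[0.55, 0.63, 0.01], np.float64(12.0), 0] 68
```

View pics/s6.png

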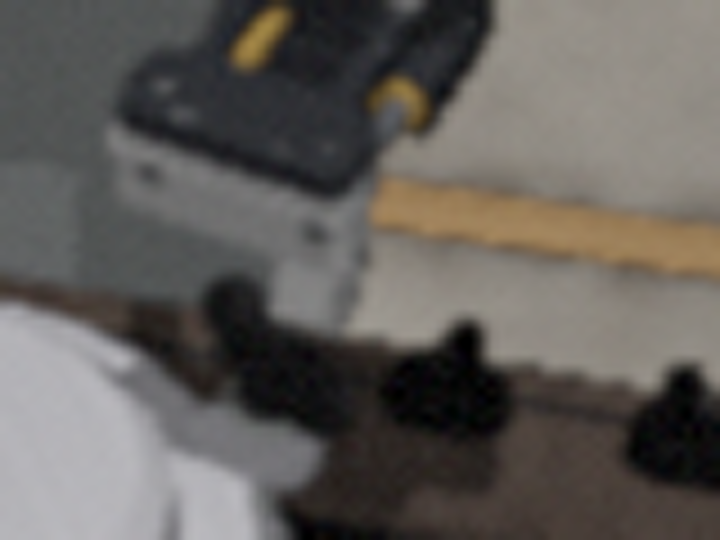

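Run:
```python
from h import *
rows([(164,.028,.149,74),(212,.028,.149,122),(260,.028,.149,170)])
```

```text
[[-0.0, 0.01, -0.79], np.float64(0.0), 0] 164
[[-0.42, 0.19, -0.79], np.float64(-6.0), 0] 212
[[-0.56, 0.63, -0.79], np.float64(-12.0), 0] 260
```

```bash
python3 -m creep '[[[0,0,-0.4],0,0],[[0,0.01,-0.8],0,0],[[-0.1,0.05,-0.8],-1,0],[[-0.2,0.1,-0.8],-2,0],[[-0.3,0.15,-0.8],-3.5,0],[[-0.42,0.2,-0.8],-5,0],[[-0.45,0.3,-0.8],-6,0],[[-0.5,0.4,-0.8],-7,0],[[-0.53,0.5,-0.8],-8,0],[[-0.56,0.63,-0.8],-9,0],[[-0.56,0.63,-0.8],-10,0],[[-0.56,0.63,-0.8],-11,0]]'
python3 - <<'E'
from h import *
rows([(260,.028,.149,170),(260,.028,.109,170)])
E
```

```text
time_s: 6.0
ee_pos: [0.5185, 0.1027, 0.1496]
eef_rot: [3.142, 0.0, 2.777]
force: [0.5, 0.2, 0.9]
grip_width: 0.0005
[[0.01, 0.0, 0.01], np.float64(-1.36), 0] 260
[[0.01, 0.0, 0.81], np.float64(-1.36), 0] 260
```

```bash
python3 -m creep '[[[0,0,0],-1,0],[[0,0,0.1],-1,0],[[0,0,0.3],-1,0],[[0,0,0.45],-1,0],[[0,0,0.45],-1,0]]'; python3 -m creep '[[[0,0,0.1],0,0],[[0,0,0.2],0,0],[[0,0,0.3],0,0],[[0,0,0.35],0,0],[[0,0,0.35],0,0]]'
python3 - <<'E'
from h import *
o=telemetry.get_obs();print(o['ee_pos'],np.degrees(o['eef_rot']),o['force'])
c=cam('side')
cv2.imwrite('pics/s7.png',cv2.resize(c['img'][175:235,345:425],None,fx=9,fy=9,interpolation=cv2.INTER_CUBIC)[:,:,::-1])
rows([(t,.028,.109,t-90) for t in range(252,160,-8)])
E
```

```text
time_s: 6.5
ee_pos: [0.5182, 0.1025, 0.1258]
eef_rot: [-3.141, -0.001, 2.909]
force: [3.1, -2.2, -0.4]
grip_width: 0.0005
time_s: 7.0
ee_pos: [0.5181, 0.1028, 0.109]
eef_rot: [-3.141, -0.001, 2.911]
force: [3.4, -3.4, -1.3]
grip_width: 0.0004
[0.51814715 0.10282302 0.10895846] [-1.79987725e+02 -3.09479514e-02  1.66773037e+02] [ 3.40135776 -3.38144095 -1.32023199]
[[0.08, 0.0, 0.0], np.float64(0.6), 0] 252
[[0.16, 0.02, 0.0], np.float64(1.6), 0] 244
[[0.23, 0.04, 0.0], np.float64(2.6), 0] 236
[[0.3, 0.07, 0.0], np.float64(3.6), 0] 228
[[0.37, 0.11, 0.0], np.float64(4.6), 0] 220
[[0.43, 0.16, 0.0], np.float64(5.6), 0] 212
[[0.48, 0.22, 0.0], np.float64(6.6), 0] 204
[[0.52, 0.29, 0.0], np.float64(7.6), 0] 196
[[0.55, 0.36, 0.0], np.float64(8.6), 0] 188
[[0.58, 0.43, 0.0], np.float64(9.6), 0] 180
[[0.59, 0.51, 0.0], np.float64(10.6), 0] 172
[[0.59, 0.59, 0.0], np.float64(11.6), 0] 164
```

View pics/s7.png

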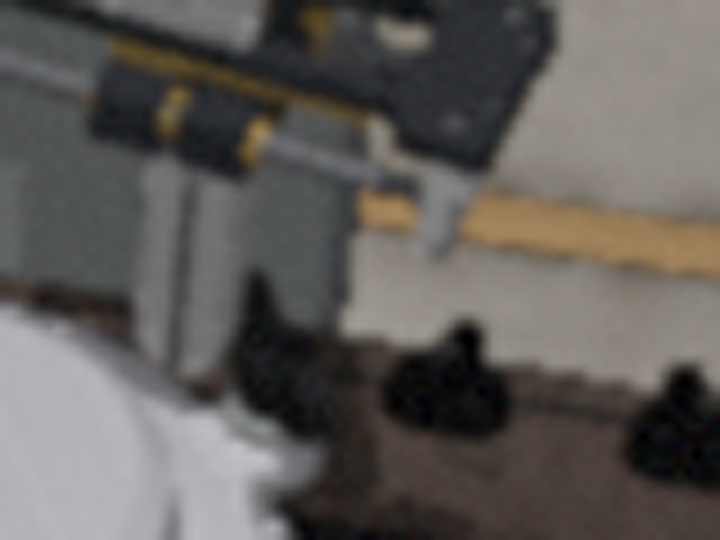

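```bash
python3 -m creep '[[[0.08,0,0],1,0],[[0.16,0.02,0],2,0],[[0.23,0.04,0],3,0],[[0.30,0.07,0],4,0],[[0.37,0.11,0],5,0],[[0.43,0.16,0],6,0]]'
python3 - <<'E'
from h import *
o=telemetry.get_obs();print(o['ee_pos'],np.degrees(o['eef_rot']),o['force'])
c=cam('side')
cv2.imwrite('pics/s8.png',cv2.resize(c['img'][175:235,345:425],None,fx=9,fy=9,interpolation=cv2.INTER_CUBIC)[:,:,::-1])
rows([(t,.028,.109,t-90) for t in range(212,116,-8)])
E
```

```text
time_s: 7.65
ee_pos: [0.4986, 0.1155, 0.1091]
eef_rot: [-3.14, -0.0, 2.067]
force: [1.1, -5.0, -2.1]
grip_width: 0.0006
[0.49862472 0.11545374 0.10907007] [-1.79926585e+02 -9.25897126e-03  1.18449499e+02] [ 1.06888839 -5.03670136 -2.05912446]
[[-0.01, 0.01, 0.0], np.float64(-0.51), 0] 212
[[0.07, 0.01, 0.0], np.float64(0.49), 0] 204
[[0.14, 0.02, 0.0], np.float64(1.49), 0] 196
[[0.22, 0.05, 0.0], np.float64(2.49), 0] 188
[[0.29, 0.08, 0.0], np.float64(3.49), 0] 180
[[0.36, 0.12, 0.0], np.float64(4.49), 0] 172
[[0.42, 0.17, 0.0], np.float64(5.49), 0] 164
[[0.47, 0.23, 0.0], np.float64(6.49), 0] 156
[[0.51, 0.29, 0.0], np.float64(7.49), 0] 148
[[0.55, 0.36, 0.0], np.float64(8.49), 0] 140
[[0.57, 0.44, 0.0], np.float64(9.49), 0] 132
[[0.58, 0.51, 0.0], np.float64(10.49), 0] 124
```

View pics/s8.png

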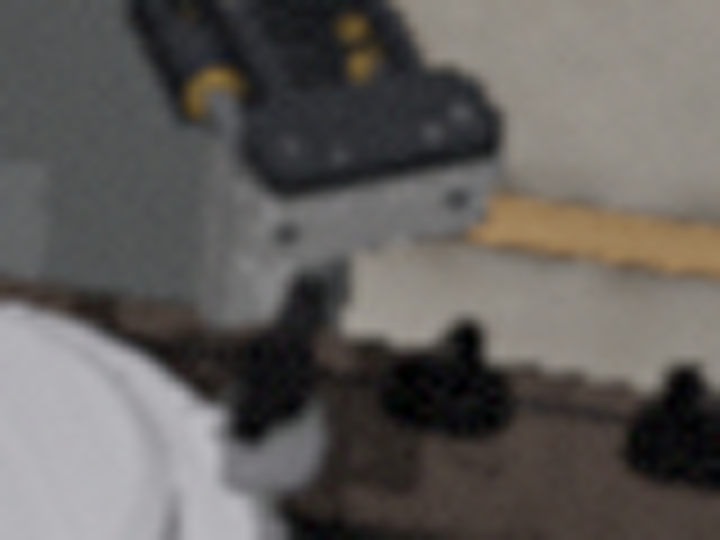

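```bash
python3 -m creep '[[[0.07,0.01,0],0.8,0],[[0.14,0.02,0],1.6,0],[[0.22,0.05,0],2.5,0],[[0.29,0.08,0],3.5,0],[[0.36,0.12,0],4.5,0],[[0.42,0.17,0],5.5,0],[[0.47,0.23,0],6.5,0],[[0.51,0.29,0],7.5,0],[[0.55,0.36,0],8.5,0],[[0.57,0.44,0],9.5,0],[[0.58,0.51,0],10.5,0]]'
python3 - <<'E'
from h import *
o=telemetry.get_obs();print(o['ee_pos'],np.degrees(o['eef_rot']),o['force'],o['qpos'][5])
c=cam('side')
cv2.imwrite('pics/s9.png',cv2.resize(c['img'][175:235,345:425],None,fx=9,fy=9,interpolation=cv2.INTER_CUBIC)[:,:,::-1])
rows([(t,.028,.109,t-90) for t in range(124,30,-8)])
E
```

```text
time_s: 8.8
ee_pos: [0.506, 0.154, 0.1085]
eef_rot: [-3.138, 0.003, 0.605]
force: [-6.0, 4.7, -3.5]
grip_width: 0.0004
[0.50599719 0.15402417 0.10845433] [-179.8193762     0.18710391   34.65658291] [-5.9964823   4.69475074 -3.47056091] 1.1904330387557938
[[0.01, 0.02, -0.01], np.float64(0.01), 0] 124
[[0.09, 0.03, -0.01], np.float64(1.01), 0] 116
[[0.16, 0.04, -0.01], np.float64(2.01), 0] 108
[[0.24, 0.07, -0.01], np.float64(3.01), 0] 100
[[0.31, 0.11, -0.01], np.float64(4.01), 0] 92
[[0.37, 0.15, -0.01], np.float64(5.01), 0] 84
[[0.43, 0.21, -0.01], np.float64(6.01), 0] 76
[[0.47, 0.27, -0.01], np.float64(7.01), 0] 68
[[0.51, 0.34, -0.01], np.float64(8.01), 0] 60
[[0.54, 0.41, -0.01], np.float64(9.01), 0] 52
[[0.56, 0.48, -0.01], np.float64(10.01), 0] 44
[[0.57, 0.56, -0.01], np.float64(11.01), 0] 36
```

View pics/s9.png

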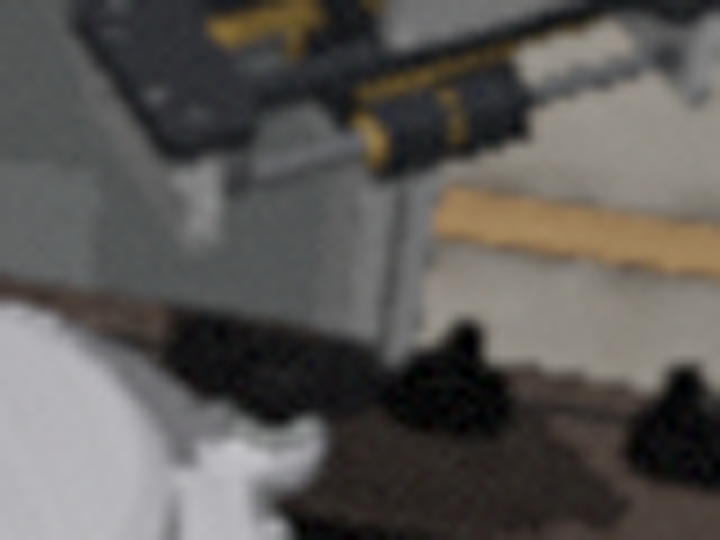

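```bash
python3 -m creep '[[[0.09,0.03,0],1,0],[[0.16,0.04,0],2,0],[[0.24,0.07,0],3,0],[[0.31,0.11,0],4,0],[[0.37,0.15,0],5,0],[[0.43,0.21,0],6,0],[[0.47,0.27,0],7,0],[[0.51,0.34,0],8,0],[[0.54,0.41,0],8.3,0]]'
python3 - <<'E'
from h import *
o=telemetry.get_obs();print(o['ee_pos'],np.degrees(o['eef_rot']),o['force'],o['qpos'][5])
c=cam('side')
cv2.imwrite('pics/s10.png',cv2.resize(c['img'][175:235,345:425],None,fx=9,fy=9,interpolation=cv2.INTER_CUBIC)[:,:,::-1])
rows([(t,.028,.109,-38) for t in range(52,-30,-8)])
E
```

```text
time_s: 9.75
ee_pos: [0.5404, 0.1528, 0.1087]
eef_rot: [3.141, 0.003, -0.553]
force: [-3.2, 3.6, -1.8]
grip_width: 0.0004
[0.54041273 0.15282356 0.10869464] [179.97620657   0.19358987 -31.70963783] [-3.1651404   3.56365739 -1.79781364] 2.3326907119742635
[[-0.01, 0.0, -0.0], np.float64(0.79), 0] 52
[[0.07, 0.02, -0.01], np.float64(0.79), 0] 44
[[0.14, 0.04, -0.01], np.float64(0.79), 0] 36
[[0.21, 0.08, -0.01], np.float64(0.79), 0] 28
[[0.27, 0.12, -0.01], np.float64(0.79), 0] 20
[[0.33, 0.17, -0.01], np.float64(0.79), 0] 12
[[0.38, 0.23, -0.01], np.float64(0.79), 0] 4
[[0.42, 0.3, -0.01], np.float64(0.79), 0] -4
[[0.45, 0.37, -0.01], np.float64(0.79), 0] -12
[[0.48, 0.45, -0.01], np.float64(0.79), 0] -20
[[0.49, 0.52, -0.01], np.float64(0.79), 0] -28
```

View pics/s10.png

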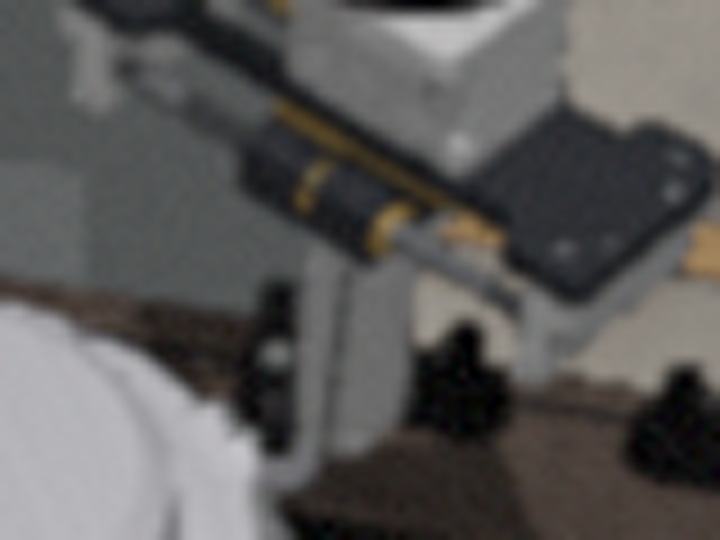

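Run:
```python
from h import *
rows([(52,.028,.149,-32),(250,.028,.149,160)])
```

```text
[[-0.01, 0.0, -0.8], np.float64(0.04), 0] 52
[[0.04, 1.11, -0.8], np.float64(21.04), 0] 250
```

```bash
python3 -m creep '[[[-0.04,0,0],0,0],[[-0.04,0,-0.4],0,0],[[0,0,-0.8],-1,0],[[0,0.1,-0.8],-2,0],[[0,0.2,-0.8],-3,0],[[0,0.3,-0.8],-4,0],[[0,0.4,-0.8],-5,0],[[0,0.5,-0.8],-6,0],[[0,0.7,-0.8],-7,0],[[0.04,0.9,-0.8],-8,0],[[0.04,1.11,-0.8],-9,0],[[0.04,1.11,-0.8],-10,0]]'
python3 -m creep '[[[0,0,0],-1,0],[[0,0,0],-2,0],[[0,0,0],-3,0],[[0,0,0],-4,0],[[0,0,0],-5,0],[[0,0,0],-6,0],[[0,0,0],-7,0],[[0,0,0],-8,0],[[0,0,0],-9,0],[[0,0,0],-10,0],[[0,0,0],-11,0],[[0,0,0],-12,0]]'
python3 - <<'E'
from h import *
o=telemetry.get_obs();print(o['ee_pos'],np.degrees(o['eef_rot']),o['force'],o['qpos'][5])
c=cam('side')
cv2.imwrite('pics/s11.png',cv2.resize(c['img'][175:235,345:425],None,fx=9,fy=9,interpolation=cv2.INTER_CUBIC)[:,:,::-1])
rows([(250,.028,.149,160),(250,.028,.109,160)])
E
```

```text
time_s: 11.0
ee_pos: [0.5135, 0.1029, 0.1497]
eef_rot: [3.141, -0.0, 0.853]
force: [0.3, -0.0, 0.6]
grip_width: 0.0005
time_s: 12.2
ee_pos: [0.5139, 0.1037, 0.1496]
eef_rot: [3.141, 0.0, 2.529]
force: [0.2, 0.6, -0.6]
grip_width: 0.0002
[0.51388356 0.10365529 0.14962624] [1.79989495e+02 1.10022177e-02 1.44915405e+02] [ 0.19302299  0.60706161 -0.62779242] -0.8292938164941989
[[0.01, 0.0, 0.01], np.float64(-1.82), 0] 250
[[0.01, 0.0, 0.81], np.float64(-1.82), 0] 250
```

View pics/s11.png

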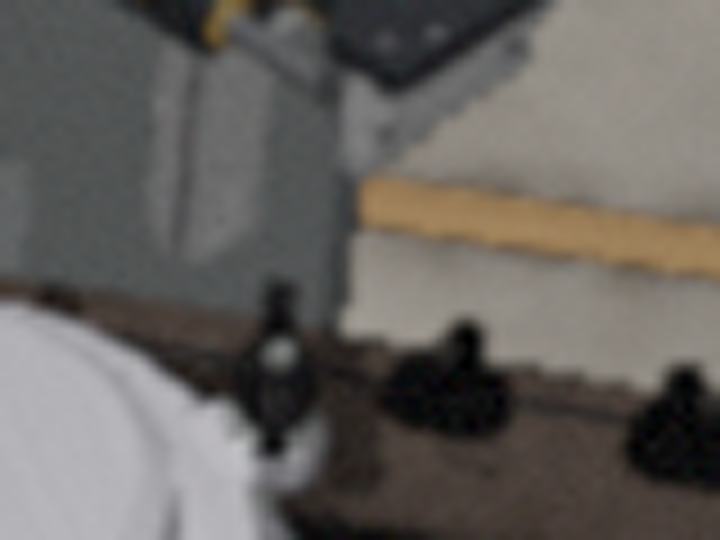

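```bash
python3 -m creep '[[[0,0,0],-0.9,0],[[0,0,0.2],-1.8,0],[[0,0,0.4],-1.8,0],[[0,0,0.6],-1.8,0],[[0,0,0.8],-1.8,0],[[0,0,0.8],-1.8,0]]'
python3 - <<'E'
from h import *
o=telemetry.get_obs();print(o['ee_pos'],np.degrees(o['eef_rot']),o['force'],o['qpos'][5])
rows([(t,.028,.109,t-90) for t in range(242,145,-8)])
E
```

```text
time_s: 12.85
ee_pos: [0.5133, 0.1034, 0.1079]
eef_rot: [-3.14, -0.002, 2.77]
force: [0.2, 0.2, 0.5]
grip_width: 0.0002
[0.51329503 0.1034188  0.10785821] [-1.79931572e+02 -1.24211785e-01  1.58685129e+02] [0.16031537 0.23240941 0.48181981] -1.0699141989176941
[[0.08, 0.02, -0.02], np.float64(0.84), 0] 242
[[0.16, 0.03, -0.02], np.float64(1.84), 0] 234
[[0.23, 0.06, -0.02], np.float64(2.84), 0] 226
[[0.3, 0.09, -0.02], np.float64(3.84), 0] 218
[[0.37, 0.14, -0.02], np.float64(4.84), 0] 210
[[0.42, 0.19, -0.02], np.float64(5.84), 0] 202
[[0.47, 0.25, -0.02], np.float64(6.84), 0] 194
[[0.51, 0.32, -0.02], np.float64(7.84), 0] 186
[[0.54, 0.39, -0.02], np.float64(8.84), 0] 178
[[0.57, 0.47, -0.02], np.float64(9.84), 0] 170
[[0.58, 0.54, -0.02], np.float64(10.84), 0] 162
[[0.57, 0.62, -0.02], np.float64(11.84), 0] 154
[[0.56, 0.7, -0.02], np.float64(12.84), 0] 146
```

```bash
python3 -m creep '[[[0.08,0.02,0],0.9,0],[[0.16,0.03,0],1.9,0],[[0.23,0.06,0],2.9,0],[[0.30,0.09,0],3.9,0],[[0.37,0.14,0],4.9,0],[[0.42,0.19,0],5.9,0]]'
python3 - <<'E'
from h import *
rows([(t,.028,.109,t-90) for t in range(202,145,-8)])
E
```

```text
time_s: 13.45
ee_pos: [0.4977, 0.1194, 0.1094]
eef_rot: [-3.141, 0.001, 1.94]
force: [-1.3, -4.9, -2.5]
grip_width: 0.0004
[[0.02, -0.01, 0.01], np.float64(-0.1), 0] 202
[[0.09, -0.0, 0.01], np.float64(0.9), 0] 194
[[0.17, 0.01, 0.01], np.float64(1.9), 0] 186
[[0.24, 0.04, 0.01], np.float64(2.9), 0] 178
[[0.31, 0.07, 0.01], np.float64(3.9), 0] 170
[[0.38, 0.12, 0.01], np.float64(4.9), 0] 162
[[0.43, 0.17, 0.01], np.float64(5.9), 0] 154
[[0.48, 0.23, 0.01], np.float64(6.9), 0] 146
```

```bash
python3 -m creep '[[[0.07,0.01,0],0.9,0],[[0.15,0.02,0],1.9,0],[[0.22,0.05,0],2.9,0]]'
python3 - <<'E'
from h import *
rows([(t,.028,.109,t-90) for t in range(178,120,-8)])
E
```

```text
time_s: 13.75
ee_pos: [0.4955, 0.1307, 0.1091]
eef_rot: [-3.14, 0.001, 1.535]
force: [-4.1, -3.7, -2.9]
grip_width: 0.0001
[[0.02, -0.01, 0.0], np.float64(-0.0), 0] 178
[[0.09, -0.0, 0.0], np.float64(1.0), 0] 170
[[0.17, 0.01, 0.0], np.float64(2.0), 0] 162
[[0.24, 0.04, 0.0], np.float64(3.0), 0] 154
[[0.31, 0.07, 0.0], np.float64(4.0), 0] 146
[[0.38, 0.12, 0.0], np.float64(5.0), 0] 138
[[0.43, 0.18, 0.0], np.float64(6.0), 0] 130
[[0.48, 0.24, 0.0], np.float64(7.0), 0] 122
```

```bash
python3 -m creep '[[[0.08,0.01,0],1,0],[[0.15,0.02,0],2,0],[[0.22,0.05,0],3,0]]'
python3 - <<'E'
from h import *
rows([(t,.028,.109,t-90) for t in range(154,105,-8)])
E
```

```text
time_s: 14.05
ee_pos: [0.4978, 0.1419, 0.1087]
eef_rot: [-3.139, 0.002, 1.117]
force: [-5.9, -0.3, -4.0]
grip_width: 0.0006
[[0.02, -0.01, -0.01], np.float64(-0.0), 0] 154
[[0.09, -0.0, -0.01], np.float64(1.0), 0] 146
[[0.17, 0.02, -0.01], np.float64(2.0), 0] 138
[[0.24, 0.04, -0.01], np.float64(3.0), 0] 130
[[0.31, 0.08, -0.01], np.float64(4.0), 0] 122
[[0.38, 0.12, -0.01], np.float64(5.0), 0] 114
[[0.43, 0.18, -0.01], np.float64(6.0), 0] 106
```

```bash
python3 -m creep '[[[0.08,0.01,0],1,0],[[0.15,0.02,0],2,0],[[0.22,0.05,0],3,0]]'
python3 - <<'E'
from h import *
rows([(t,.028,.109,t-90) for t in range(130,80,-8)])
c=cam('side')
cv2.imwrite('pics/s12.png',cv2.resize(c['img'][175:235,345:425],None,fx=9,fy=9,interpolation=cv2.INTER_CUBIC)[:,:,::-1])
E
```

```text
time_s: 14.35
ee_pos: [0.5048, 0.1511, 0.1088]
eef_rot: [-3.139, 0.003, 0.698]
force: [-5.7, 2.5, -2.9]
grip_width: 0.0006
[[0.01, -0.01, -0.0], np.float64(-0.0), 0] 130
[[0.09, -0.0, -0.0], np.float64(1.0), 0] 122
[[0.17, 0.01, -0.0], np.float64(2.0), 0] 114
[[0.24, 0.04, -0.01], np.float64(3.0), 0] 106
[[0.31, 0.08, -0.01], np.float64(4.0), 0] 98
[[0.37, 0.12, -0.01], np.float64(5.0), 0] 90
[[0.43, 0.18, -0.01], np.float64(6.0), 0] 82
```

View pics/s12.png

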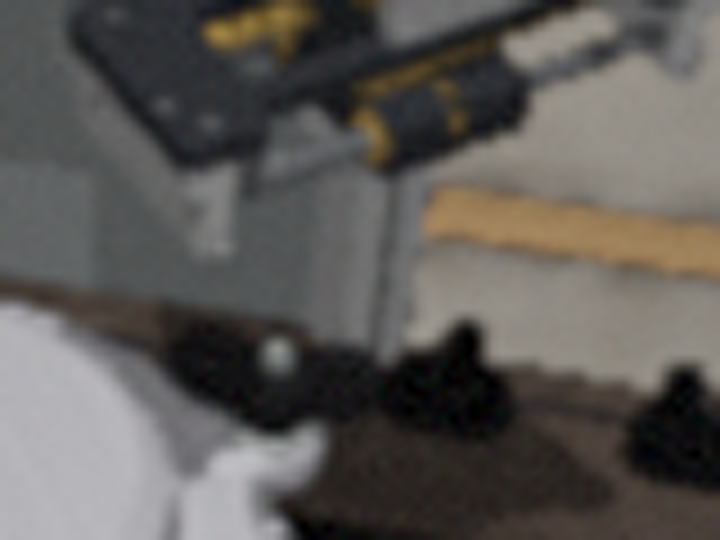

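```bash
python3 -m creep '[[[0.08,0.01,0],1,0],[[0.16,0.02,0],2,0],[[0.23,0.05,0],3,0]]'
python3 - <<'E'
from h import *
rows([(t,.028,.109,t-90) for t in range(106,50,-8)])
E
```

```text
time_s: 14.7
ee_pos: [0.5153, 0.1569, 0.1088]
eef_rot: [-3.14, 0.003, 0.279]
force: [-4.5, 2.3, -3.5]
grip_width: 0.0005
[[0.0, -0.01, -0.0], np.float64(0.0), 0] 106
[[0.08, -0.0, -0.0], np.float64(1.0), 0] 98
[[0.16, 0.01, -0.0], np.float64(2.0), 0] 90
[[0.23, 0.04, -0.0], np.float64(3.0), 0] 82
[[0.3, 0.08, -0.0], np.float64(4.0), 0] 74
[[0.36, 0.12, -0.01], np.float64(5.0), 0] 66
[[0.42, 0.18, -0.01], np.float64(6.0), 0] 58
```

```bash
python3 -m creep '[[[0.08,0.01,0],1,0],[[0.16,0.02,0],2,0]]'; python3 -m creep '[[[0.08,0.01,0],1,0],[[0.16,0.02,0],2,0]]'
python3 - <<'E'
from h import *
rows([(t,.028,.109,t-90) for t in range(74,20,-8)])
print(telemetry.get_obs()['qpos'])
E
```

```text
time_s: 14.9
ee_pos: [0.5234, 0.1582, 0.1088]
eef_rot: [-3.141, 0.003, -0.0]
force: [-4.3, 2.7, -5.4]
grip_width: 0.0008
time_s: 15.1
ee_pos: [0.5315, 0.1573, 0.1089]
eef_rot: [3.141, 0.003, -0.279]
force: [-7.1, 5.3, -2.7]
grip_width: 0.0004
[[-0.02, 0.0, -0.0], np.float64(-0.0), 0] 74
[[0.06, 0.01, -0.0], np.float64(1.0), 0] 66
[[0.14, 0.02, -0.0], np.float64(2.0), 0] 58
[[0.21, 0.05, -0.0], np.float64(3.0), 0] 50
[[0.28, 0.09, -0.0], np.float64(4.0), 0] 42
[[0.34, 0.13, -0.0], np.float64(5.0), 0] 34
[[0.4, 0.19, -0.0], np.float64(6.0), 0] 26
[2.21096206e-01 3.89170834e-01 1.59743859e+00 1.28585405e-03
 1.15738921e+00 2.07066619e+00]
```

```bash
python3 -m creep '[[[0.08,0.01,0],1,0],[[0.16,0.03,0],2,0]]'; python3 -m creep '[[[0.08,0.01,0],0.9,0],[[0.08,0.01,0],0.9,0]]'
python3 - <<'E'
from h import *
rows([(t,.028,.109,-34) for t in range(50,0,-8)])
o=telemetry.get_obs();print(o['qpos'],o['force'])
c=cam('side')
cv2.imwrite('pics/s13.png',cv2.resize(c['img'][175:235,345:425],None,fx=9,fy=9,interpolation=cv2.INTER_CUBIC)[:,:,::-1])
E
```

```text
time_s: 15.3
ee_pos: [0.537, 0.1563, 0.1087]
eef_rot: [-3.141, 0.008, -0.558]
force: [-22.2, 30.7, 1.3]
grip_width: 0.0004
time_s: 15.5
ee_pos: [0.5391, 0.156, 0.1087]
eef_rot: [-3.141, 0.012, -0.682]
force: [-24.6, 37.9, 3.8]
grip_width: 0.0004
[[0.08, 0.04, -0.01], np.float64(-0.64), 0] 50
[[0.16, 0.05, -0.01], np.float64(-0.64), 0] 42
[[0.23, 0.06, -0.01], np.float64(-0.64), 0] 34
[[0.31, 0.09, -0.01], np.float64(-0.64), 0] 26
[[0.38, 0.13, -0.01], np.float64(-0.64), 0] 18
[[0.44, 0.18, -0.01], np.float64(-0.64), 0] 10
[[0.49, 0.23, -0.01], np.float64(-0.64), 0] 2
[0.21131476 0.40597995 1.57419505 0.01087629 1.16824307 2.45999512] [-24.55257139  37.88496905   3.75217713]
```

View pics/s13.png

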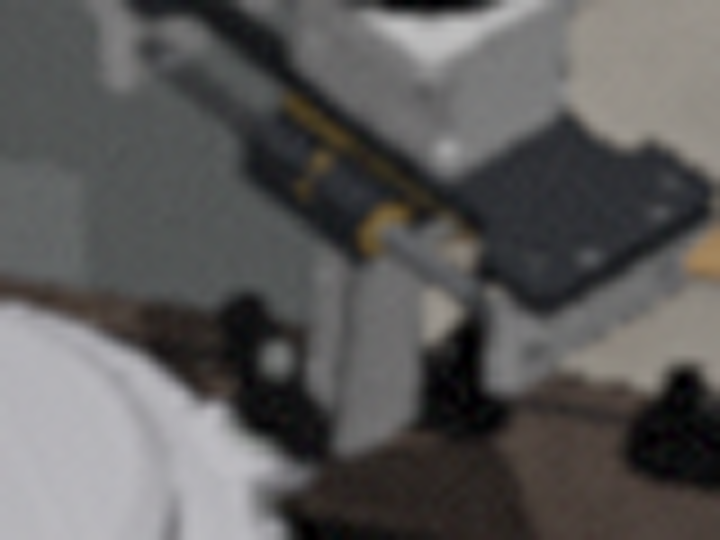

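```bash
python3 -m creep '[[[-0.15,0,0],0,0],[[-0.25,0,0],0,0],[[-0.25,0,-0.5],0,0],[[-0.25,0,-1],0,0],[[-1,-0.5,-1.2],-1,0],[[-2,-1,-1.2],-2,0],[[-3,-1,-1.2],-3,0],[[-3,-1,-1.2],-4,0],[[-3,-1,-1.2],-5,0]]'
python3 - <<'E'
from h import *
o=telemetry.get_obs();print(o['ee_pos'],o['force'])
for n in('side','top'):
    c=cam(n);save(c,f'pics/{n}14.png')
    np.save(n+'14.npy',c,allow_pickle=True)
c=np.load('side14.npy',allow_pickle=True).item()
cv2.imwrite('pics/s14.png',cv2.resize(c['img'][175:290,280:420],None,fx=5.5,fy=5.2,interpolation=cv2.INTER_CUBIC)[:,:,::-1])
E
```

```text
time_s: 16.45
ee_pos: [0.4564, 0.2847, 0.1699]
eef_rot: [-3.142, -0.001, 0.028]
force: [-0.2, -0.4, 0.4]
grip_width: 0.0003
[0.45635865 0.28472273 0.16990536] [-0.20384736 -0.36817277  0.44270109]
```

View pics/s14.png

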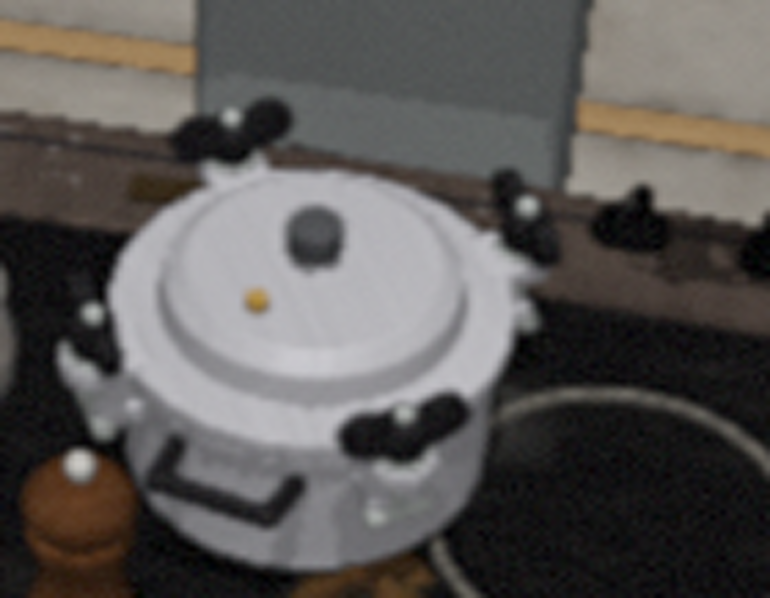

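View pics/top14.png

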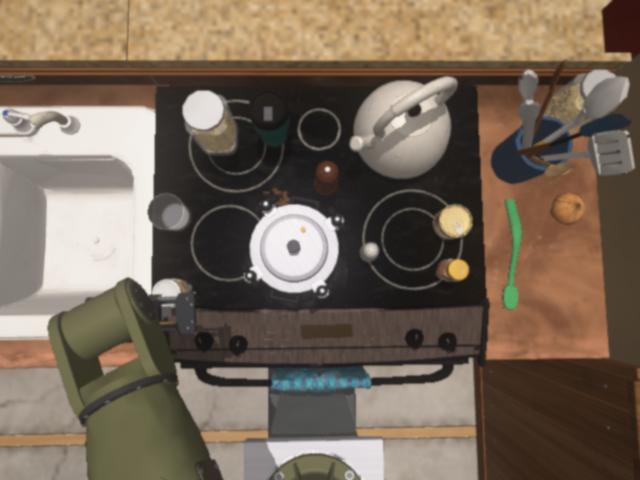

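Run:
```python
from h import *
C=np.array([.581,.0393])
for name in('top','side'):
  for f in('0','14'):
    c=np.load(name+f+'.npy',allow_pickle=True).item();P=pts(c);g=c['img'].max(-1)
    for q in([.523,.1305],[.6725,.0972],[.639,-.052],[.4895,-.0188]):
        m=(np.linalg.norm(P[...,:2]-q,axis=-1)<.036)&(P[...,2]>.118)&(P[...,2]<.165)&(g<75)
        X=P[m]; d=X[:,:2]-X[:,:2].mean(0); w,V=np.linalg.eigh(d.T@d); a=np.degrees(np.arctan2(V[1,1],V[0,1])); r=np.degrees(np.arctan2(q[1]-C[1],q[0]-C[0]))
        print(name,f,q,m.sum(),'z',np.percentile(X[:,2],[20,50,80]).round(4),'ang',round(a%180),'rel',round((a-r)%180))
    # bolt-end triangulate
a,b=np.load('top14.npy',allow_pickle=True).item(),np.load('side14.npy',allow_pickle=True).item()
for (u,v),(s,t) in [((250,275),(375,212)),((322,291),(322,197)),((266,206),(353.5,254)),((338,219),(296.5,235))]:
    o=[]
    for c,x,y in((a,u,v),(b,s,t)):
        x,y=int(x),int(y); w=c['img'][y-5:y+6,x-5:x+6].astype(float).min(-1); sp=c['img'][y-5:y+6,x-5:x+6].astype(float); sp=sp.max(-1)-0
        k=w*(w>110); k=k if c is b else k
        n,l,st,ce=cv2.connectedComponentsWithStats((w>110).astype(np.uint8)); j=min(range(1,n),key=lambda j:np.hypot(*(ce[j]-5))) ; o.append(ray(c,x-5+ce[j][0],y-5+ce[j][1])+(st[j][4],))
    (p,d,n1),(q,e,n2)=o; A=np.stack([d,-e],1); x=np.linalg.lstsq(A,q-p,rcond=None)[0]; print(((p+d*x[0]+q+e*x[1])/2).round(4),n1,n2)
```

```text
top 0 [0.523, 0.1305] 184 z [0.1398 0.1435 0.1472] ang 45 rel 102
top 0 [0.6725, 0.0972] 186 z [0.1297 0.1342 0.1388] ang 122 rel 90
top 0 [0.639, -0.052] 159 z [0.1314 0.1359 0.1394] ang 32 rel 89
top 0 [0.4895, -0.0188] 118 z [0.1341 0.1377 0.14  ] ang 122 rel 90
top 14 [0.523, 0.1305] 145 z [0.1321 0.1363 0.1395] ang 32 rel 90
top 14 [0.6725, 0.0972] 187 z [0.1297 0.1347 0.1384] ang 122 rel 90
top 14 [0.639, -0.052] 160 z [0.1313 0.1358 0.1389] ang 32 rel 89
top 14 [0.4895, -0.0188] 118 z [0.1346 0.1378 0.1403] ang 122 rel 90
side 0 [0.523, 0.1305] 172 z [0.1318 0.1397 0.1446] ang 46 rel 103
side 0 [0.6725, 0.0972] 160 z [0.1234 0.1305 0.1366] ang 123 rel 91
side 0 [0.639, -0.052] 116 z [0.1264 0.1334 0.1383] ang 33 rel 91
side 0 [0.4895, -0.0188] 159 z [0.1226 0.1309 0.1363] ang 122 rel 90
side 14 [0.523, 0.1305] 130 z [0.1249 0.1318 0.1376] ang 34 rel 92
side 14 [0.6725, 0.0972] 158 z [0.1237 0.1306 0.1357] ang 123 rel 90
side 14 [0.639, -0.052] 115 z [0.1275 0.1333 0.1381] ang 34 rel 91
side 14 [0.4895, -0.0188] 151 z [0.1238 0.1305 0.1359] ang 122 rel 90
[0.5229 0.1306 0.1339] 21 8
[ 0.4901 -0.0191  0.1343] 19 9
[0.6713 0.0959 0.142 ] 20 55
[ 0.6394 -0.0522  0.1329] 18 10
```

```bash
python3 -c "
from h import *
o=telemetry.get_obs();print(o['time_s'],o['force'],abs(o['joint_vel']).max());ctrl.hand_in()"
```

```text
16.55 [ 0.04677117 -0.6028097  -0.06281863] 0.1665903593089299
the job is handed in; nothing more can be done
```

I screwed the loose nut home with the closed fingertips, in two strokes of about half a turn or a little more. I only ever pushed on one face of a wing. The job was handed in at 16.6 s; no verdict was reported.

**The nut is home:**
- It stopped hard, with the force rising from about 9 N to about 45 N.
- Its wings now lie at 90–92° to the canner's radius, the same as the tight nuts (about 90°).
- Its height in the top camera dropped from 0.1435 to 0.136 m, in line with the tight nuts (0.135–0.138 m).

**Everything else:** The wing angles and heights of the other three nuts did not change. In the last top picture the things round the canner look unmoved, but I did not measure them, and the arm partly hid the honey jar. The arm ended clear of everything, with about 0.6 N on the tool. It was still settling slightly when I handed in, with the fastest joint at 0.17 rad/s.

**What disagreed:**
- **Tool height:** The cameras showed the fingertips about 33 mm higher than the reported tool position implied. My first sweep passed over the nut without touching it, so I lowered the tool by what the camera showed.
- **Bolt check:** Triangulating one tight nut's bolt end gave 0.142 m, against 0.133–0.134 m for the others. I think this was a wrong match on a bright patch in the side picture, and that nut's wings measured unchanged.

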